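Snap the food box lid shut, section by section

ROBOT

A 7-joint arm with a two-finger parallel gripper is mounted at the origin on a cart in front of the work surface, level with it; the furniture and walls round the work are solid. World frame = base frame: x ahead of the robot, y to its left, z up, the work surface at z = 0. Lengths are in m, angles in rad, forces in N, time in s.
With the tool pointing down it reaches from about 0.425 to 0.875 m from the base axis. Payload 4.7 kg.
Tool frame: the origin (TCP) lies midway between the tips of the shut fingers; the grasp point (between the pads) lies 19 mm behind it; z points along the fingers, y is the line along which they close (so a half turn about z gives the same grasp; the last joint's range is limited). The gripper opens to 85 mm and grips with 20 to 120 N. Pads are 22 mm wide; open, the fingers measure 114 mm over their backs; the gripper's body (76 mm by 85 mm) begins 54 mm behind the grasp point. The pads swing forward as they close: fully open they stand 13 mm farther back than shut.
Start: joints at [1.287, 0.321, -0.07, 1.45, 0.023, 1.371, -0.057], TCP at [0.191, -0.621, 0.231] pointing down, gripper open.
Joint ranges: [-2.86, 2.86], [-0.3, 2.09], [-1.38, 1.24], [0.06, 2.45], [-1.56, 4.7], [0.09, 2.05], [-2.69, 2.69]. Speed limits (rad/s): [2.57, 2.57, 3.14, 3.14, 3.14, 3.14, 3.14].

INTERFACE

Orientations are given as a unit quaternion [x, y, z, w].
In Python, from rig import manip gives the robot as it stands. Calls block until the motion is done:
- manip.move_to(position, orientation): joint-space move of the TCP to a pose.
- manip.move_linear(position, v=0.15, orientation=None): straight line of the TCP; orientation=None keeps the orientation; v is the mean speed in m/s.
- manip.movej(angles): joint-space move.
- manip.grip(opening, f_grip=None): finger opening in m; f_grip is the grip in N (None keeps the last); returns when the fingers have stopped.
- manip.pause(seconds).
- manip.ik(position, orientation): joint angles nearest the present ones, or None.
- manip.get_image(name): name is "scene" or "top" or "wrist"; returns the picture (420x560x3 uint8, blue, green, red); there is no depth.
- manip.camera_params(name): a dict with "fx", "fy", "cx", "cy" (pixels), "cam_to_world" (4x4, takes a point from camera to world coordinates); the wrist camera has in their place "hand_eye" (4x4, takes a point from camera to tool coordinates, whose origin is the TCP and whose axes are the flange's). Camera axes: x right, y up, looking along -z (the intrinsics and any distortion apply to the point x, -y, -z); pixel columns grow to the right and rows downward; lengths in m; the calibration is good to about 2 mm. A picture is of the moment at which its call begins: read the wrist's pose just before it. camera_params takes no time and is no camera call.
A pose or a line that the arm cannot do raises manip.PlanningError and nothing moves.
- manip.close_job(): hands the job in; it is judged then, once.
Readings, each from a call of its own:
- manip.current_t(): time.
- manip.current_q(): joint angles.
- manip.current_qd(): joint speeds.
- manip.current_effort(): joint torques, N m.
- manip.current_position(): TCP position.
- manip.current_tool_rot(): TCP orientation.
- manip.current_ft_force(): force on the tool from outside, world axes, zero at the start.
- manip.current_moment(): the same for the moment, N m.
- manip.current_opening(): finger opening in m.
- manip.current_gripper_force(): force on a finger pad.
Only numpy, scipy, OpenCV 4.12 (cv2) and the standard library are available. Lean on these libraries where they do the work, as an engineer would, in place of code of your own. Each camera call takes 0.05 s, during which the arm holds its last target. There are 200 camera calls.

TASK

Snap the lid of the food box shut: with the fingertips press down its four raised blue rim sections one after another until each clicks flat, starting with the one that has the orange tab and going round clockwise as seen from above. Only press: do not pick the box up or push it away from its place, leave the things around it alone, and take the hand away at the end.

Things in the scene. Friction and masses are not known exactly. Their poses are not given: they have to be found in the camera images.
- food_box: Loose food storage box standing on the worktop, about 0.9 kg: clear tub with biscuits in it, 160 (x) x 120 (y) x 58 mm, closed by a white lid with four blue hinged rim sections, one along each side; with all sections shut the top is flat at 63 mm, except the white middle, which is recessed 5 mm. The small white corners are fixed. Origin: centre of the underside, z up; the section with the orange tab lies on its -x side.
- section_1 (a joint): Blue rim section at the end with the orange tab (66 mm long, outward is the box's -x): tilt in rad about its inner edge. 0 = shut, flush with the corners; it starts raised, between 0.18 and 0.30 (outer edge 5 to 9 mm high). A tight fit without a spring: it moves only while pushed, stays wherever it is left, and reads under 0.03 when clicked home against its hard stop.
- section_1_press (a point): Where to press section 1: on its top face, mid-length, 21 mm outward from its inner (hinge) edge and 9 mm inside its outer edge (the section is 30 mm wide, 5 mm thick). It moves with the section: 63 mm above the worktop when shut, 67 to 69 mm at the start. Pressing straight down here takes about 6 N all the way down to the hard stop, so a stop at 6 N or less may halt too early; 10 to 15 N is safe.
- section_2 (a joint): Blue rim section on a long side (106 mm long, outward is the box's +y), next clockwise from section_1: tilt in rad about its inner edge. 0 = shut, flush with the corners; it starts raised, between 0.18 and 0.30 (outer edge 5 to 9 mm high). A tight fit without a spring: it moves only while pushed, stays wherever it is left, and reads under 0.03 when clicked home against its hard stop.
- section_2_press (a point): Where to press section 2: on its top face, mid-length, 21 mm outward from its inner (hinge) edge and 9 mm inside its outer edge (the section is 30 mm wide, 5 mm thick). It moves with the section: 63 mm above the worktop when shut, 67 to 69 mm at the start. Pressing straight down here takes about 6 N all the way down to the hard stop, so a stop at 6 N or less may halt too early; 10 to 15 N is safe.
- section_3 (a joint): Blue rim section at the end opposite the tab (66 mm long, outward is the box's +x): tilt in rad about its inner edge. 0 = shut, flush with the corners; it starts raised, between 0.18 and 0.30 (outer edge 5 to 9 mm high). A tight fit without a spring: it moves only while pushed, stays wherever it is left, and reads under 0.03 when clicked home against its hard stop.
- section_3_press (a point): Where to press section 3: on its top face, mid-length, 21 mm outward from its inner (hinge) edge and 9 mm inside its outer edge (the section is 30 mm wide, 5 mm thick). It moves with the section: 63 mm above the worktop when shut, 67 to 69 mm at the start. Pressing straight down here takes about 6 N all the way down to the hard stop, so a stop at 6 N or less may halt too early; 10 to 15 N is safe.
- section_4 (a joint): Blue rim section on the other long side (106 mm long, outward is the box's -y), last clockwise: tilt in rad about its inner edge. 0 = shut, flush with the corners; it starts raised, between 0.18 and 0.30 (outer edge 5 to 9 mm high). A tight fit without a spring: it moves only while pushed, stays wherever it is left, and reads under 0.03 when clicked home against its hard stop.
- section_4_press (a point): Where to press section 4: on its top face, mid-length, 21 mm outward from its inner (hinge) edge and 9 mm inside its outer edge (the section is 30 mm wide, 5 mm thick). It moves with the section: 63 mm above the worktop when shut, 67 to 69 mm at the start. Pressing straight down here takes about 6 N all the way down to the hard stop, so a stop at 6 N or less may halt too early; 10 to 15 N is safe.
- lemon: Yellow lemon, 71 x 53 x 51 mm, loose bystander; origin at its underside.
- garlic: Garlic bulb, 60 x 57 x 58 mm, loose bystander; origin at its underside.
- tin: Small food tin, 76 mm across, 58 mm high, loose bystander; origin at its underside.
- jam: Glass jar of yellowish preserve with white cap, the one nearer the box (its twin at the back left is fixed clutter), 69 mm across, 99 mm high, loose bystander; origin at its underside.
There are look-alikes about, which are no part of the job. Of the things that look like the food_box, the larger one is meant.

How it is judged:
On the way, in this order (a step that is already met when the one before it is completed fails the run):
1. the section with the orange tab is clicked shut (value of joint section_1 below 0.03 rad), for 0.2 s.
2. the section next clockwise is clicked shut, the ones before it still shut (value of joint each of section_1, section_2 below 0.03 rad), for 0.2 s.
3. the section opposite the tab is clicked shut, the ones before it still shut (all of step 2 and value of joint section_3 below 0.03 rad), for 0.2 s.
4. the section on the last side is clicked shut, the ones before it still shut (all of step 3 and value of joint section_4 below 0.03 rad), for 0.2 s.
At the end, for the whole second after the job is handed in: All four sections shut (tilt under 0.03 rad), the box upright on the worktop, at rest and within 40 mm of where it stood; lemon, garlic, tin and jar within 20 mm of their places (all of step 4 and height (world z) of food_box below 0.006 m and angle between food_box's own z axis and vertical below 0.05 rad and distance of food_box from where it was at the start of the episode below 0.04 m and linear speed of food_box below 0.02 m/s and distance of each of lemon, garlic, tin, jam from where it was at the start of the episode below 0.02 m); the robot touches nothing.
It fails at once if the food box is lifted or tipped (12 mm up or 0.15 rad) (height (world z) of food_box above 0.012 m or angle between food_box's own z axis and vertical above 0.15 rad).
It fails at once if the food box is pushed more than 40 mm from its place (distance of food_box from where it was at the start of the episode above 0.04 m).
It fails at once if a bystander (lemon, garlic, tin, jar) is moved more than 20 mm (distance of any of lemon, garlic, tin, jam from where it was at the start of the episode above 0.02 m).
It also fails if it takes over 58 s, if anything falls off the work surface, if the arm or the gripper's body presses on something with over 40 N, if the wrist force passes 120 N, or if a joint passes its speed limit or range.

## Working session

There is one attempt and no reset: what is moved stays moved. The work goes in short steps, each a Python script; the robot and the scene stay as the last script left them, time stands still between calls to the robot, and variables do not carry over. Pictures are saved under pics/ and viewed, at most 10 in all, crops included, and the job is handed in when it is done.

```bash
mkdir -p pics; python3 - <<'E'
from rig import manip
import cv2,numpy as np
for n in ("scene","top"):
    im=manip.get_image(n); cv2.imwrite(f"pics/{n}0.png",im)
    p=manip.camera_params(n); print(n,{k:(np.round(v,4).tolist() if not isinstance(v,str) else v) for k,v in p.items()})
print(manip.camera_params("wrist"))
print(manip.current_t(),manip.current_tool_rot(),manip.current_position())
E
```

```text
scene {'fx': 449.6024, 'fy': 449.6024, 'cx': 284.1648, 'cy': 210.8234, 'cam_to_world': [[-0.4936, 0.3439, -0.7988, -0.6154], [-0.8696, -0.2107, 0.4466, 0.6687], [-0.0147, 0.9151, 0.403, 0.6717], [0.0, 0.0, 0.0, 1.0]]}
top {'fx': 447.3666, 'fy': 447.3666, 'cx': 285.0233, 'cy': 211.3002, 'cam_to_world': [[0.0146, 0.999, -0.0424, 0.529], [-0.9997, 0.0137, -0.0216, -0.0167], [-0.021, 0.0427, 0.9989, 1.2913], [0.0, 0.0, 0.0, 1.0]]}
{'fx': 318.06217268362786, 'fy': 318.06217268362786, 'cx': 279.5642299755556, 'cy': 211.06255766531982, 'hand_eye': array([[ 1.67315005e-04,  9.59360492e-01,  2.82183307e-01,
         7.18488810e-02],
       [ 9.99999814e-01, -3.26077262e-04,  5.15660084e-04,
        -2.47552306e-04],
       [ 5.86717472e-04,  2.82183169e-01, -9.59360368e-01,
        -1.42301052e-01],
       [ 0.00000000e+00,  0.00000000e+00,  0.00000000e+00,
         1.00000000e+00]])}
0.1 [ 9.88928753e-01  1.48388672e-01 -1.83730319e-04 -8.30629130e-04] [ 0.19053703 -0.62094854  0.2303366 ]
```

View pics/top0.png

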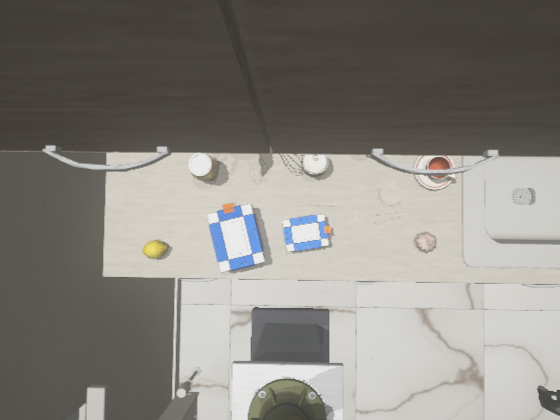

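View pics/scene0.png

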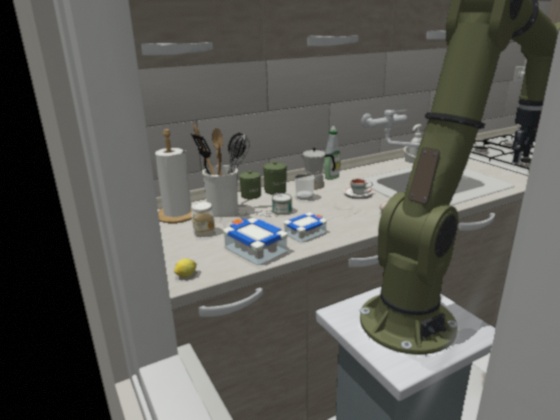

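The top view shows two look-alikes: a box at px (236,238) with its tab at (229,208), and another at (306,233) with its tab at (327,230). The left one is larger, so it fits the description. I'll confirm it in a crop and measure it.

```bash
cat > h.py <<'E'
from rig import manip
import cv2,numpy as np
from scipy.spatial.transform import Rotation as R
def cam(n):
    p=manip.camera_params(n)
    if "cam_to_world" in p: T=np.array(p["cam_to_world"])
    else:
        W=np.eye(4);W[:3,:3]=R.from_quat(manip.current_tool_rot()).as_matrix();W[:3,3]=manip.current_position()
        T=W@np.array(p["hand_eye"])
    return p,T
def ray(p,T,uv,z):
    uv=np.atleast_2d(uv).astype(float)
    d=np.c_[(uv[:,0]-p["cx"])/p["fx"],-(uv[:,1]-p["cy"])/p["fy"],-np.ones(len(uv))]@T[:3,:3].T
    return T[:3,3]+d*((z-T[2,3])/d[:,2])[:,None]
def blue(im):
    h=cv2.cvtColor(im,cv2.COLOR_BGR2HSV); return cv2.inRange(h,(105,130,60),(125,255,255))
def orange(im):
    h=cv2.cvtColor(im,cv2.COLOR_BGR2HSV); return cv2.inRange(h,(4,170,120),(14,255,255))
def ctr(m):
    c,hi=cv2.findContours(m,cv2.RETR_CCOMP,cv2.CHAIN_APPROX_NONE); return c,hi
E
python3 - <<'E'
from h import *
im=cv2.imread("pics/top0.png"); p,T=cam("top")
cv2.imwrite("pics/crop.png",cv2.resize(im[190:290,190:350],None,fx=5,fy=5,interpolation=cv2.INTER_CUBIC))
n,l,s,c=cv2.connectedComponentsWithStats(blue(im))
print([(s[i].tolist()) for i in range(1,n) if s[i][4]>15])
n,l,s,c=cv2.connectedComponentsWithStats(orange(im))
print([(s[i].tolist(),c[i].round(1).tolist(),ray(p,T,c[i],.063).round(3).tolist()) for i in range(1,n) if s[i][4]>8])
print(ray(p,T,[[236,238],[306,233],[154,249],[203,166],[315,163]],.05).round(3).tolist())
E
```

```text
[[218, 207, 24, 13, 154], [245, 215, 16, 38, 299], [210, 223, 17, 38, 261], [230, 255, 23, 15, 200]]
[]
[[0.506, 0.145, 0.05], [0.522, -0.049, 0.05], [0.472, 0.374, 0.05], [0.706, 0.242, 0.05], [0.718, -0.071, 0.05]]
```

View pics/crop.png

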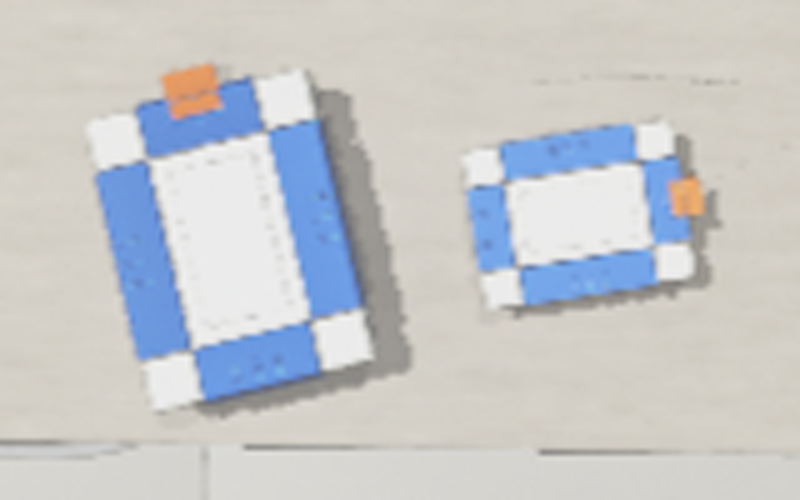

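The larger box is the left one, with its tab at crop px (190,90) on the far end. Its outer corners in the crop are (87,122), (303,70), (373,357) and (153,411). The decoy on the right is clearly smaller. Next I'll go above it with the wrist camera to refine.

```bash
python3 - <<'E'
from h import *
p,T=cam("top")
c=np.array([[87,122],[303,70],[373,357],[153,411]])/5+190
P=ray(p,T,c,.063); ctr0=P.mean(0); print(P.round(3).tolist(),ctr0)
print([round(float(np.linalg.norm(P[i]-P[(i+1)%4])),3) for i in range(4)])
bx=(P[2]+P[3]-P[0]-P[1])[:2]; yaw=np.arctan2(bx[1],bx[0]); print("yaw",yaw)
# tool down; candidate yaws along box axes
q0=manip.current_q()
for k in range(4):
    a=yaw+k*np.pi/2
    q=(R.from_euler('z',a)*R.from_euler('x',np.pi)).as_quat()
    print(k,[None if (s:=manip.ik([ctr0[0]+dx,ctr0[1],z],q)) is None else np.round(s,2).tolist() for dx,z in((0,.25),(-.07,.1),(.07,.1))])
E
```

```text
[[0.57, 0.224, 0.063], [0.6, 0.105, 0.063], [0.443, 0.064, 0.063], [0.412, 0.184, 0.063]] [0.5060966  0.14421333 0.063     ]
[0.123, 0.162, 0.124, 0.163]
yaw -2.889722892889588
0 [[0.72, 0.16, -1.14, 1.7, 0.15, 1.38, 1.38], [0.73, 0.13, -1.14, 2.03, 0.14, 1.06, 1.34], [0.51, 0.49, -1.01, 1.72, 0.45, 1.18, 1.2]]
1 [None, None, [0.61, 0.59, -1.18, 1.72, 0.58, 1.23, 2.68]]
2 [[0.18, 0.08, -0.53, 1.71, 0.04, 1.36, -1.68], [0.86, 0.19, -1.31, 2.03, 0.21, 1.07, -1.86], [0.5, 0.49, -0.99, 1.72, 0.44, 1.17, -1.93]]
3 [[0.45, 0.1, -0.83, 1.7, 0.08, 1.37, -0.14], [0.82, 0.17, -1.26, 2.03, 0.18, 1.06, -0.27], [0.53, 0.51, -1.03, 1.72, 0.47, 1.18, -0.38]]
```

```bash
python3 - <<'E'
from h import *
manip.grip(0.0,20)
q=(R.from_euler('z',-2.8897-np.pi/2)*R.from_euler('x',np.pi)).as_quat()
manip.move_to([.506,.144,.25],q)
print(manip.current_t(),manip.current_position(),manip.current_q().round(2) if hasattr(manip.current_q(),'round') else manip.current_q())
p,T=cam("wrist"); np.save("T1.npy",T)
im=manip.get_image("wrist"); cv2.imwrite("pics/w1.png",im)
E
```

```text
3.775 [0.50643783 0.14286911 0.2498962 ] [ 0.45  0.1  -0.82  1.71  0.08  1.37 -0.13]
```

View pics/w1.png

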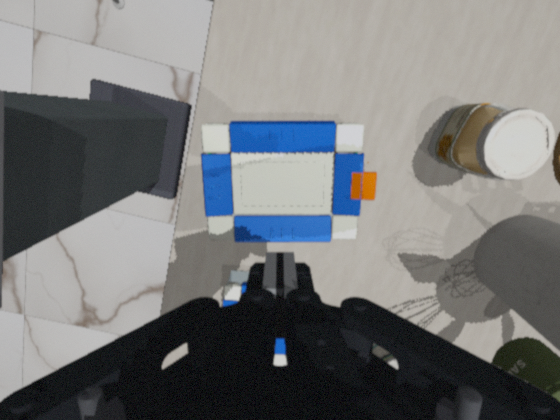

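The wrist view shows the box squarely. The blue sections lie at about (348,185) with the tab, (283,228), (217,184) and (283,137), and the jar is well clear at (515,143). I'll measure the hinge edges on the 63 mm plane.

```bash
cat > meas.py <<'E'
from h import *
def pose(im,p,T,c0):
    m=blue(im); n,l,s,c=cv2.connectedComponentsWithStats(m)
    ids=[i for i in range(1,n) if s[i][4]>500 and np.linalg.norm(ray(p,T,c[i],.065)[0,:2]-c0)<.09]
    h=[]
    for i in ids:
        pts=cv2.findContours((l==i).astype(np.uint8),cv2.RETR_EXTERNAL,cv2.CHAIN_APPROX_NONE)[0][0]
        b=cv2.boxPoints(cv2.minAreaRect(pts)); mids=[];W=ray(p,T,b,.063)[:,:2]
        e=sorted([(W[k],W[(k+1)%4]) for k in range(4)],key=lambda e:np.linalg.norm((e[0]+e[1])/2-c0))
        h.append(((e[0][0]+e[0][1])/2,np.linalg.norm(e[0][0]-e[0][1])))
    return h
E
python3 - <<'E'
from meas import *
p,_=cam("wrist");T=np.load("T1.npy");im=cv2.imread("pics/w1.png")
h=pose(im,p,T,np.array([.506,.144]))
for m,L in h: print(m.round(4),round(L,4))
C=np.mean([m for m,_ in h],0); print("centre",C)
n,l,s,c=cv2.connectedComponentsWithStats(orange(im)); print([(s[i].tolist(),ray(p,T,c[i],.068).round(3).tolist()) for i in range(1,n) if s[i][4]>50])
ms=sorted([m for m,_ in h],key=lambda m:np.dot(m-C,[np.cos(-2.89),np.sin(-2.89)]))
d=ms[3]-ms[0]; e=ms[1]-ms[2]; print("yaw",np.arctan2(d[1],d[0]),np.linalg.norm(d),np.arctan2(e[1],e[0]),np.linalg.norm(e))
E
```

```text
[0.4997 0.1817] 0.1073
[0.5601 0.1622] 0.0657
[0.456  0.1348] 0.0658
[0.5166 0.1143] 0.104
centre [0.50807762 0.14825387]
[]
yaw -2.8847578474501314 0.10764144191660513 1.815620420423917 0.06955583054362484
```

Inner-edge lengths of 106 and 66 mm match the sections, and the hinge-to-hinge spacings of about 107 and 69 mm fit too. The press points therefore lie 74 mm and 54 mm from the centre. I'll press section 1 with a force guard.

```bash
cat > press.py <<'E'
from h import *
C=np.array([.5075,.1472]); yaw=-2.89
Q=(R.from_euler('z',yaw-np.pi/2)*R.from_euler('x',np.pi)).as_quat()
ax=np.array([np.cos(yaw),np.sin(yaw)]); ay=np.array([-ax[1],ax[0]])
P={1:C-.074*ax,2:C+.054*ay,3:C+.074*ax,4:C-.054*ay}
def press(k,C=None,lim=12):
    x,y=P[k]
    manip.move_linear([x,y,.085],v=.15,orientation=Q); manip.pause(.2)
    f0=np.array(manip.current_ft_force())[2]; z=.074; manip.move_linear([x,y,z],v=.05); log=[]
    while z>.0575:
        f=manip.current_ft_force()[2]-f0; log.append((round(z*1e3,1),round(manip.current_position()[2]*1e3,1),round(float(f),1)))
        if f>lim: break
        z-=.001; manip.move_linear([x,y,z],v=.02)
    manip.pause(.3); print(k,P[k].round(3),log,'end f',round(float(manip.current_ft_force()[2]-f0),1))
    manip.move_linear([x,y,.085],v=.1); print("t",manip.current_t())
E
python3 - <<'E'
from press import *
p,T=cam("scene"); print("crock/jar/tin base",ray(p,T,[[222,212],[203,232],[174,215],[282,210]],0).round(3).tolist())
print(P)
press(1)
manip.move_linear([.5065,.143,.25],v=.2)
_,T=cam("wrist"); np.save("T2.npy",T); cv2.imwrite("pics/w2.png",manip.get_image("wrist"))
print(manip.current_t())
E
```

```text
crock/jar/tin base [[0.827, 0.126, 0.0], [0.705, 0.245, 0.0], [0.894, 0.287, 0.0], [0.727, -0.073, 0.0]]
{1: array([0.57917027, 0.16562206]), 2: array([0.52094313, 0.09490007]), 3: array([0.43582973, 0.12877794]), 4: array([0.49405687, 0.19949993])}
1 [0.579 0.166] [(74.0, np.float64(73.3), -0.3), (73.0, np.float64(73.0), -0.2), (72.0, np.float64(72.0), 0.1), (71.0, np.float64(70.9), 0.2), (70.0, np.float64(69.9), -0.3), (69.0, np.float64(69.3), 2.3), (68.0, np.float64(68.5), 4.1), (67.0, np.float64(67.5), 4.5), (66.0, np.float64(66.5), 3.8), (65.0, np.float64(65.5), 5.3), (64.0, np.float64(64.5), 5.0), (63.0, np.float64(63.6), 4.1), (62.0, np.float64(63.0), 7.4), (61.0, np.float64(62.9), 12.9)] end f 12.4
t 9.6917
10.8
```

View pics/w2.png

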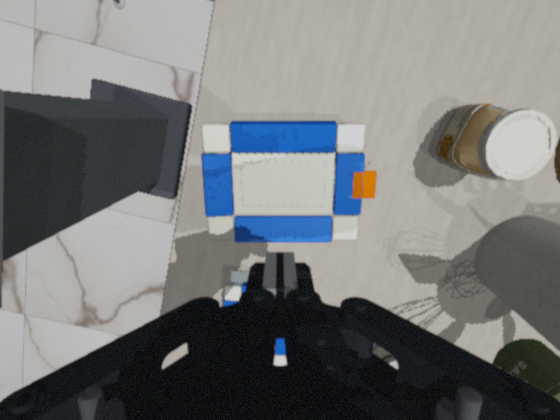

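The wrist view shows the box unmoved and section 1 (348,185) flush. The force log stops hard at 62.9 mm, where it should. Now for the other three.

```bash
python3 - <<'E'
from press import *
for k in (2,3,4): press(k)
manip.move_linear([.5065,.143,.25],v=.2)
_,T=cam("wrist"); np.save("T3.npy",T); cv2.imwrite("pics/w3.png",manip.get_image("wrist"))
print(manip.current_t())
E
```

```text
2 [0.521 0.095] [(74.0, np.float64(73.4), 0.1), (73.0, np.float64(73.0), -0.3), (72.0, np.float64(72.0), 0.6), (71.0, np.float64(71.0), 0.2), (70.0, np.float64(69.9), 0.1), (69.0, np.float64(68.9), -1.1), (68.0, np.float64(68.2), 1.3), (67.0, np.float64(67.3), 4.2), (66.0, np.float64(66.2), 4.5), (65.0, np.float64(65.1), 3.7), (64.0, np.float64(64.1), 3.8), (63.0, np.float64(63.1), 4.9), (62.0, np.float64(62.9), 11.1), (61.0, np.float64(62.8), 17.6)] end f 17.9
t 16.6083
3 [0.436 0.129] [(74.0, np.float64(73.4), 0.0), (73.0, np.float64(73.1), 0.1), (72.0, np.float64(72.0), -0.4), (71.0, np.float64(71.0), 0.9), (70.0, np.float64(70.2), 4.4), (69.0, np.float64(69.1), 5.0), (68.0, np.float64(68.0), 3.4), (67.0, np.float64(66.9), 5.3), (66.0, np.float64(65.9), 5.5), (65.0, np.float64(64.9), 4.1), (64.0, np.float64(63.9), 4.3), (63.0, np.float64(63.0), 5.9), (62.0, np.float64(62.8), 13.4)] end f 14.6
t 21.6167
4 [0.494 0.199] [(74.0, np.float64(73.4), -0.4), (73.0, np.float64(73.0), 0.2), (72.0, np.float64(72.0), -0.4), (71.0, np.float64(70.9), 0.1), (70.0, np.float64(70.0), -0.5), (69.0, np.float64(69.2), 2.3), (68.0, np.float64(68.2), 3.5), (67.0, np.float64(67.1), 3.3), (66.0, np.float64(66.2), 4.4), (65.0, np.float64(65.1), 3.9), (64.0, np.float64(64.1), 2.9), (63.0, np.float64(63.1), 4.0), (62.0, np.float64(62.9), 10.2), (61.0, np.float64(62.8), 17.5)] end f 17.8
t 26.8833
27.9583
```

View pics/w3.png

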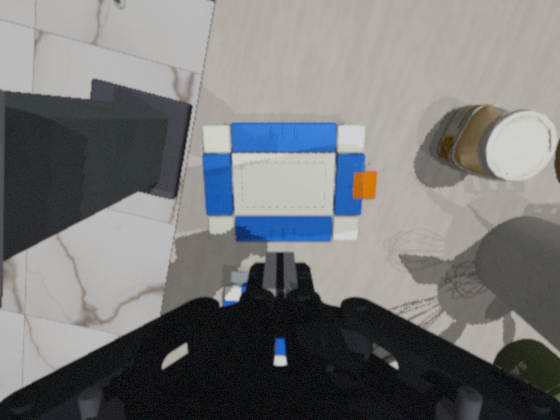

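The wrist view shows the box still in place, with corners at about (203,125) and (357,240), and all four sections flush. Every press ended on the hard stop at 62.8–62.9 mm. The hand is clear, so I'm handing in.

```bash
python3 -c "
from rig import manip
print(manip.close_job())"
```

```text
the job is handed in; nothing more can be done
None
```

I pressed all four lid sections down to their hard stops (62.8–62.9 mm), clockwise from the orange tab, left the box in place with the hand clear, and handed the job in at about 28 s; no verdict was returned.

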